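# Tap a gummed-up shoe jig bar home

## Robot

A 6-joint arm with a two-finger parallel gripper is mounted at the origin on the work surface. World frame = base frame: x ahead of the robot, y to its left, z up, the work surface at z = 0. Lengths are in m, angles in degrees, forces in N, time in s.
With the tool pointing down it reaches from about 0.3 to 0.75 m from the base axis. Payload 8.5 kg.
Tool frame: the origin (TCP) lies at the very end of the fingers, on their centre line; the grasp point (between the pads) lies 19 mm behind it; z points along the fingers, y is the line along which they close (so a half turn about z gives the same grasp; the last joint's range is limited). The gripper opens to 85 mm and grips with 20 to 120 N. Pads are 22 mm wide; open, the fingers measure 114 mm over their backs; the gripper's body (76 mm by 85 mm) begins 54 mm behind the grasp point. The pads swing forward as they close: fully open they stand 13 mm farther back than shut.
Start: joints at [52.695, 21.807, 74.336, -0, 83.858, -12.336], TCP at [0.232, 0.499, 0.231] pointing down, gripper open.
Joint ranges: [-178.18, 178.18], [-50.72, 133.34], [12.68, 142.11], [-81.47, 261.47], [9.98, 163.14], [-165.26, 165.26]. Speed limits (degrees/s): [136.94, 136.94, 180, 180, 180, 180].

## Interface

Orientations are given as a 3x3 rotation matrix whose columns are the frame's x, y, z axes.
In Python, from rig import env, imaging gives the robot as it stands. The module is installed in compiled form; this text tells all that it offers.
- The arm moves only by the tool arm_command, never from a script. Its arguments are lists of equal length, an entry for each row: "turn": the turn, a rotation vector about the tool's x, y, z in units of 5 degrees (1.0 is 5 degrees), a list of three; "xyz": the shift along the tool's x, y, z in units of 50 mm (1.0 is 50 mm), a list of three; "claw": the finger opening in mm, from 0 to 85.4. A call has 1 to 12 rows; each row shifts and turns the commanded pose from where the row before left it, along the tool's axes as they then stand; what a row does not reach is not made up. A row lasts 1/10 s, in which the tool goes at most 50 mm and 8.59 degrees, less where a joint would pass 70% of its speed; a pose out of reach is approached as far as the arm can. A call is refused whole if a number of a shift passes 1 or a number of a turn 1, either way. A call with a gripper value outside its range is refused whole. The fingers move at their own pace and stop on an object; "squeeze" is the grip in N (left out, the last holds). Time passes only in rows, so rows that do not move let the fingers close. It gives the time, the measured TCP pose, the force, the opening and the grip force at its end, in the units of the state.
- env.observe(): the state, without advancing time (a new reading comes with each control period).
- imaging.get_image(name): name is "side" or "top" or "wrist"; returns (picture, depth): 420x560x3 uint8, blue, green, red; 420x560 float32, m along the optical axis (not along the pixel's ray), 0 where there is no reading.
- imaging.camera_info(name): a dict with "camera_matrix" (3x3 intrinsics, pixels), "k1" (the pictures are not rectified: a ray, as slopes to the right and down, at radius r is drawn at 1 + k1 r^2 times it, then the intrinsics apply), "rvec" (rotation vector, rad) and "tvec" (3), from world to camera coordinates, as OpenCV has them. Camera axes: x right, y down, z forward; pixel columns grow to the right and rows downward; lengths in m; the calibration is good to about 2 mm. A picture is of the moment at which its call begins: read the wrist's pose just before it. camera_info takes no time and is no camera call; for the wrist camera it gives the pose at the moment of the call.
- env.close_job(): hands the job in; it is judged then, once.
The state is a dict: "time_s": time; "q": joint angles; "qvel": joint speeds; "joint_efforts": joint torques, N m; "position": TCP position; "tool_rot": TCP orientation; "ft_force": force on the tool from outside, world axes, zero at the start; "wrist_torque": the same for the moment, N m; "grip_width": finger opening in m; "gripper_force": force on a finger pad.
Only numpy, scipy, OpenCV 4.12 (cv2) and the standard library are available. Lean on these libraries where they do the work, as an engineer would, in place of code of your own. Each camera call takes 0.05 s, during which the arm holds its last target. There are 200 camera calls.

## Task

The cross bar of the shoe jig is stuck on its two guide rods by dried paint. Take the mallet from its cork mat and free the bar with light taps (never above 9 N) on its left and right striking buttons in turn, touching the bar with nothing but the mallet, until it sits fully home, square against both stop collars. Then stand the mallet upright on its mat again and leave the two paint bottles and the jar where they are.

Things in the scene. Friction and masses are not known exactly. Their poses are not given: they have to be found in the camera images.
- jig: Aluminium shoe jig fixed to the table: bed 240 x 130 x 10 mm (x by y), two 12 mm guide rods along its x at y = +40 and -40 mm, axes 24 mm above the table; end posts to 35 mm high. Origin: centre of the bed's underside, on the table. x is the way the bar must go (away from the robot), y left, z up. Nothing of the jig but the bar is higher than 37 mm.
- bar: The stuck aluminium cross bar, 20 mm (x) by 196 mm (y), its beam 37 to 77 mm above the table, on 24 mm long brass bushings on the rods. Origin: middle of the bar at table height; axes as the jig's when square. Home: square, origin 20 mm ahead (+x) of the jig's. Starts 10 to 13 mm short of that and askew by up to 0.04 rad. Stays where it is left. Pushed in the middle it needs 11 N to move.
- button_left (a point): Centre of the near (-x) side of the left striking button, a steel dome 28 mm in diameter standing 10 mm proud of the bar, at bar y = +84 mm, 60 mm above the table, 20 mm nearer than the bar's origin. Pushed with about 4 N the left end slides on, the bar turning about the right bushing, until it binds askew (at most 13 mm on) or is home: then rock solid (11 N). When bound, the other end is free to move.
- button_right (a point): The same for the right end, at bar y = -84 mm, turning about the left bushing. How far askew the bar binds to either side (0.04 to 0.06 rad) differs from start to start and cannot be seen.
- stop_left (a point): Centre of the near face of the left stop collar (24 mm in diameter) on the left rod, 32 mm ahead of the jig's origin, y = +40 mm, 24 mm above the table. Home: the far end of the left bushing, 12 mm ahead of the bar's origin, touches it; button_left is then 32 mm nearer than it along the jig's x.
- stop_right (a point): The same on the right rod, y = -40 mm; at home button_right is 32 mm nearer than it along the jig's x.
- mallet: Small wooden mallet standing on its head, 0.16 kg: head a block 80 mm (x) by 36 mm (y) by 30 mm high, its two 36 x 30 mm end faces (at x = +40 and -40 mm) are the striking faces; upright square handle 24 x 24 mm on the middle of the head, from 30 to 109 mm above the origin. Origin: centre of the underside of the head; z up the handle.
- mat: Square cork mat fixed to the table, 120 x 120 x 4 mm; origin: centre of its underside, its top 4 mm higher. The mallet stands on it at the start.
- bottle_a: White paint bottle, 40 mm in diameter, 95 mm high; origin: centre of its underside. Bystander.
- bottle_b: Larger blue paint bottle, 44 mm in diameter, 110 mm high; origin: centre of its underside. Bystander.
- jar: Low paint jar, 52 mm in diameter, 60 mm high; origin: centre of its underside. Bystander.
There are look-alikes about, which are no part of the job. What is meant by the mallet is not green, and is the larger of those in its own colour.

How it is judged (in metres and radians):
On the way, in this order (a step that is already met when the one before it is completed fails the run):
1. the mallet is lifted off its mat (z of mallet in the frame of mat above 0.02 m), for 0.1 s.
2. the bar is home against both collars (each button within 2.5 mm) (x of each of button_left, button_right in the frame of jig above -0.0025 m), for 0.2 s.
At the end, for the whole second after the job is handed in: Both striking buttons are within 2.5 mm of their home place along the jig's x (bar square against both collars); the mallet stands upright (within 0.1 rad), at rest on the mat, its origin within 40 mm of the mat's centre (all of step 2 and horizontal distance between mallet and mat below 0.04 m and z of mallet in the frame of mat below 0.008 m and angle between mallet's own z axis and vertical below 0.1 rad and linear speed of mallet below 0.02 m/s); the robot touches nothing.
It fails at once if the mallet bears on the bar with more than 9 N (contact force between mallet and bar above 9 N).
It fails at once if the robot itself touches the bar (contact force between any of the fingers, the arm and bar above 1 N).
It fails at once if a bottle or the jar is moved by more than 20 mm (distance of any of bottle_a, bottle_b, jar from where it was at the start of the episode above 0.02 m).
It also fails if it takes over 70 s, if anything falls off the work surface, if the arm or the gripper's body presses on something with over 40 N, if the wrist force passes 120 N, or if a joint passes its speed limit or range.

## Working session

There is one attempt and no reset: what is moved stays moved. The work goes in short steps, Python scripts to look and compute and a tool call to move; the robot and the scene stay as the last step left them, time stands still between calls to the robot, and variables do not carry over. Pictures are saved under pics/ and viewed, at most 10 in all, crops included, and the job is handed in when it is done.

Besides the shell and the picture viewer there is one more tool, called after "Emit:" by a JSON object that holds its "name" and its "arguments". arm_command: Moves the arm, as the interface text tells. Its arguments: {"type":"object","properties":{"turn":{"type":"array"},"xyz":{"type":"array"},"claw":{"type":"array"},"squeeze":{"type":"number"}},"required":["turn","xyz","claw"]}

```bash
mkdir -p pics; cat > h.py <<'E'
import numpy as np, cv2
from rig import env, imaging
def grab(n):
    im,d=imaging.get_image(n); return im,d,imaging.camera_info(n)
def cloud(d,ci):
    K=ci["camera_matrix"];K=np.array(K);k1=ci["k1"]
    h,w=d.shape;u,v=np.meshgrid(np.arange(w),np.arange(h))
    p=cv2.undistortPoints(np.stack([u,v],-1).reshape(-1,1,2).astype(float),K,np.array([k1,0,0,0.])).reshape(h,w,2)
    P=np.dstack([p*d[...,None],d])
    R=cv2.Rodrigues(np.array(ci["rvec"],float))[0];t=np.array(ci["tvec"],float).ravel()
    W=(P-t)@R
    W[d==0]=np.nan
    return W
def ray(uv,ci,z):
    K=np.array(ci["camera_matrix"]);R=cv2.Rodrigues(np.array(ci["rvec"],float))[0];t=np.array(ci["tvec"],float).ravel()
    p=cv2.undistortPoints(np.array(uv,float).reshape(-1,1,2),K,np.array([ci["k1"],0,0,0.])).reshape(-1,2)
    D=np.c_[p,np.ones(len(p))]@R; C=-R.T@t
    return C+D*((z-C[2])/D[:,2])[:,None]
E
python3 - <<'E'
from h import *
s=env.observe();print(s)
for n in("top","side"):
    im,d,ci=grab(n);cv2.imwrite(f"pics/{n}0.png",im);np.savez(f"{n}0.npz",im=im,d=d);print(n,ci)
E
```

```text
{'time_s': 0.0, 'q': array([ 5.26950555e+01,  2.18393372e+01,  7.43852428e+01, -5.74574131e-04,
        8.38576356e+01, -1.23361760e+01]), 'qvel': array([ 0.17619839, -0.01851417, -0.03204258,  0.06150412, -0.00232912,
        0.036765  ]), 'joint_efforts': array([ 8.95215744e-04, -4.48473287e+01, -2.31269521e+01, -1.67216281e-04,
        4.88859179e-03,  4.53715614e-06]), 'position': array([0.23199179, 0.49835014, 0.23072439]), 'tool_rot': array([[-9.06538347e-01,  4.22122593e-01, -8.61720331e-04],
       [ 4.22123368e-01,  9.06537669e-01, -1.14741879e-03],
       [ 2.96830544e-04, -1.40393142e-03, -9.99998970e-01]]), 'ft_force': array([0.32243785, 0.46408622, 0.12622702]), 'wrist_torque': array([-0.01635082,  0.06710369, -0.02809256]), 'gripper_force': 0.0, 'grip_width': 0.08531367274369994}
top {'camera_matrix': array([[478.48466314,   0.        , 281.68162902],
       [  0.        , 478.48466314, 206.65379979],
       [  0.        ,   0.        ,   1.        ]]), 'k1': 0.04944450095329208, 'rvec': array([ 2.16610295, -2.18067996,  0.10537693]), 'tvec': array([-0.04879691,  0.49414381,  1.34476907])}
side {'camera_matrix': array([[398.37184857,   0.        , 279.75980043],
       [  0.        , 398.37184857, 206.71134458],
       [  0.        ,   0.        ,   1.        ]]), 'k1': -0.036505721974025206, 'rvec': array([ 2.25313329, -0.17585747,  0.09394019]), 'tvec': array([-0.50399029,  0.08182162,  1.08980387])}
```

View pics/top0.png

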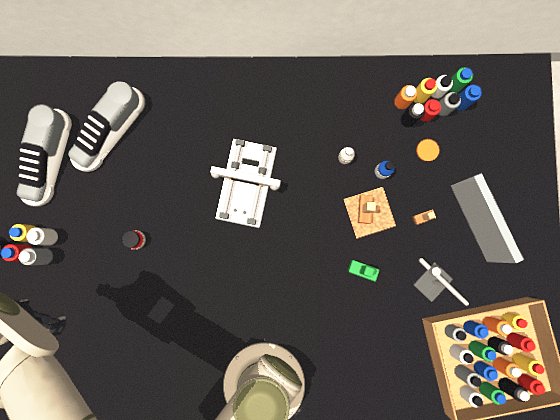

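View pics/side0.png

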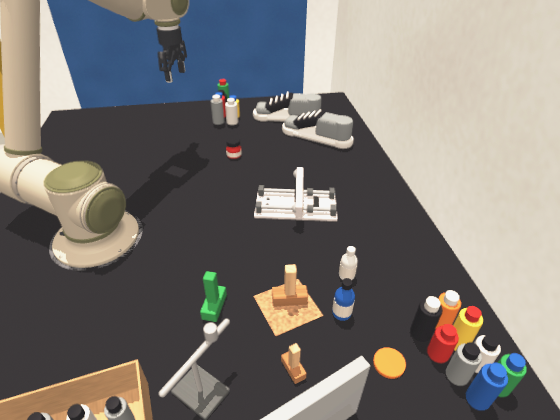

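Top view: jig at about (248,183) with the bar at (245,178), mallet on the mat at (370,208), small look-alike at (425,216) and a green one at (364,270). The bottles are at (346,155) and (385,169), the jar at (134,239). The side view shows the same layout.

```bash
python3 - <<'E'
from h import *
z=np.load("top0.npz");im,d=z["im"],z["d"];ci=imaging.camera_info("top");W=cloud(d,ci)
vv,uu=np.mgrid[:420,:560]
def box(u0,u1,v0,v1):return (uu>=u0)&(uu<u1)&(vv>=v0)&(vv<v1)
def rect(m,n):
    P=W[m][:,:2]; P=P[~np.isnan(P[:,0])]
    r=cv2.minAreaRect((P*1000).astype(np.float32)); print(n,len(P),"c",np.round(r[0],1),"size",np.round(r[1],1),"ang",round(r[2],1),"mean",np.round(P.mean(0)*1000,1))
Z=W[...,2]
b=box(335,405,180,245)
hsv=cv2.cvtColor(im,cv2.COLOR_BGR2HSV)
for u,v in[(355,200),(362,215),(372,207),(385,225),(366,198)]:print(u,v,hsv[v,u],np.round(W[v,u],3))
sat=hsv[...,1]>60
rect(b&(Z>.1)&(Z<.125),"handle top")
rect(b&(Z>.024)&(Z<.045),"head top")
rect(b&(Z>-.01)&(Z<.015)&sat,"mat")
j=box(195,300,125,240)
rect(j&(Z>.065)&(Z<.09),"bar top")
rect(j&(Z>.004)&(Z<.016)&(hsv[...,2]>120),"bed")
rect(j&(Z>.004)&(Z<.06)&(hsv[...,2]>60),"jig all")
for n,bb in dict(A=(333,360,140,168),B=(372,400,155,182),jar=(118,150,225,252)).items():
    rect(box(*bb)&(Z>.03),n)
    print(np.nanmax(Z[box(*bb)]))
c=cv2.resize(im[125:240,195:300],None,fx=5,fy=5,interpolation=cv2.INTER_CUBIC);cv2.imwrite("pics/c1.png",c)
E
```

```text
355 200 [ 16 118 249] [ 0.514 -0.265  0.002]
362 215 [ 15 140 252] [ 0.468 -0.279  0.034]
372 207 [ 28  57 255] [ 0.482 -0.292  0.116]
385 225 [ 18 107 253] [ 0.44  -0.35   0.005]
366 198 [ 15 138 250] [ 0.516 -0.292  0.032]
handle top 85 c [ 485.4 -289.5] size [22.4 25.2] ang 2.3 mean [ 485.9 -289.1]
head top 262 c [ 486.4 -288.8] size [36.8 78.8] ang 86.1 mean [ 484.4 -287.3]
mat 1465 c [ 484. -325.] size [127.8 167.1] ang 17.4 mean [ 475.6 -308.5]
bar top 607 c [571.2  50.5] size [194.9  30.2] ang 77.5 mean [573.1  50.4]
bed 2246 c [566.4  47.4] size [140.3 241. ] ang 77.4 mean [559.5  53.1]
jig all 3149 c [549.5  33.7] size [226.8 275.5] ang 82.4 mean [562.6  52.4]
A 182 c [ 638.9 -234.8] size [37.6 38. ] ang 0.5 mean [ 635.3 -233. ]
0.0983781763895071
B 250 c [ 595.6 -340.4] size [43.5 41.6] ang 46.7 mean [ 592.3 -337. ]
0.11435464906015796
jar 296 c [405.  364.6] size [48.4 47. ] ang 18.0 mean [404.4 362.3]
0.06667579477097693
```

View pics/c1.png

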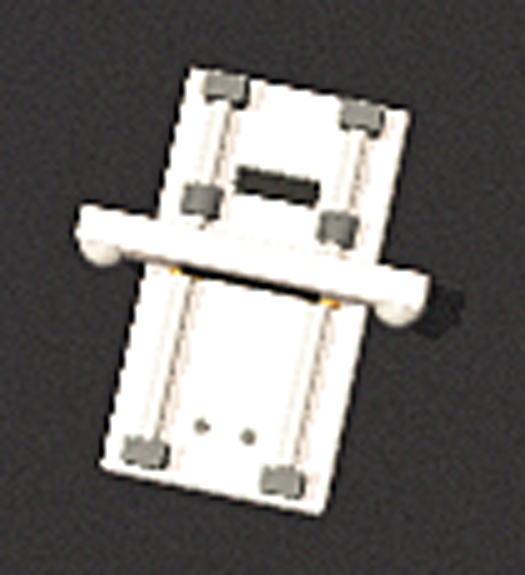

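The crop shows the jig yawed about -12.6°, with the bar short of the collars. I'll move over the mallet: turn first, then traverse.

Emit:
{"name": "arm_command", "arguments": {"turn": [[0,0,1],[0,0,1],[0,0,1],[0,0,1],[0,0,1],[0,0,1],[0,0,1],[0,0,1],[0,0,1],[0,0,1],[0,0,1],[0,0,1]], "xyz": [[0,0,0],[0,0,0],[0,0,0],[0,0,0],[0,0,0],[0,0,0],[0,0,0],[0,0,0],[0,0,0],[0,0,0],[0,0,0],[0,0,0]], "claw": [85,85,85,85,85,85,85,85,85,85,85,85]}}

```text
time_s: 1.3
position: [0.2321, 0.4984, 0.2309]
tool_rot: [[-0.084, 0.996, -0.001], [0.996, 0.084, -0.001], [-0.001, -0.001, -1.0]]
ft_force: [0.1, -0.0, -0.6]
grip_width: 0.085
gripper_force: 0.0
```

Emit:
{"name": "arm_command", "arguments": {"turn": [[0,0,1],[0,0,1],[0,0,1],[0,0,0],[0,0,0],[0,0,0],[0,0,0],[0,0,0],[0,0,0],[0,0,0],[0,0,0],[0,0,0]], "xyz": [[0,0,0],[0,0,0],[0,0,0],[-0.73,0.39,-0.02],[-0.73,0.39,-0.02],[-0.73,0.39,-0.02],[-0.73,0.39,-0.02],[-0.73,0.39,-0.02],[-0.73,0.39,-0.02],[-0.73,0.39,-0.02],[-0.73,0.39,-0.02],[-0.73,0.39,-0.02]], "claw": [85,85,85,85,85,85,85,85,85,85,85,85]}}

```text
time_s: 2.5
position: [0.3481, 0.1431, 0.2403]
tool_rot: [[0.173, 0.985, -0.0], [0.985, -0.173, -0.0], [-0.0, -0.0, -1.0]]
ft_force: [1.5, 0.8, 0.1]
grip_width: 0.0851
gripper_force: 0.0
```

Emit:
{"name": "arm_command", "arguments": {"turn": [[0,0,0],[0,0,0],[0,0,0],[0,0,0],[0,0,0],[0,0,0],[0,0,0],[0,0,0],[0,0,0],[0,0,0],[0,0,0],[0,0,0]], "xyz": [[-0.73,0.39,-0.02],[-0.73,0.39,-0.02],[-0.73,0.39,-0.02],[-0.73,0.39,-0.02],[-0.73,0.39,-0.02],[-0.73,0.39,-0.02],[-0.73,0.39,-0.02],[-0.73,0.39,-0.02],[-0.73,0.39,-0.02],[-0.73,0.39,-0.02],[-0.73,0.39,-0.02],[0,0,0]], "claw": [85,85,85,85,85,85,85,85,85,85,85,85]}}

```text
time_s: 3.7
position: [0.4904, -0.292, 0.2498]
tool_rot: [[0.177, 0.984, -0.001], [0.984, -0.177, 0.0], [-0.0, -0.001, -1.0]]
ft_force: [-0.7, -0.3, -0.5]
grip_width: 0.0846
gripper_force: 0.0
```

```bash
cat >> h.py <<'E'
def rect(P,n):
    P=P[~np.isnan(P[:,0])]
    if len(P)<5: print(n,len(P));return
    r=cv2.minAreaRect((P[:,:2]*1000).astype(np.float32)); print(n,len(P),"c",np.round(r[0],1),"size",np.round(r[1],1),"ang",round(r[2],1),"mean",np.round(P.mean(0)*1000,1))
E
python3 - <<'E'
from h import *
s=env.observe();print(s["time_s"],s["position"].round(4),s["tool_rot"].round(3).tolist(),s["q"].round(1))
im,d,ci=grab("wrist");cv2.imwrite("pics/w1.png",im);np.savez("w1.npz",im=im,d=d,**{k:np.array(v) for k,v in ci.items()})
W=cloud(d,ci);Z=W[...,2];hsv=cv2.cvtColor(im,cv2.COLOR_BGR2HSV)
near=(np.hypot(W[...,0]-.486,W[...,1]+.289)<.1)
for n,a,b in(("handle",.105,.125),("head",.025,.042),("mat",-.005,.012)):
    m=near&(Z>a)&(Z<b)&(hsv[...,1]>40)
    rect(W[m],n)
E
```

```text
3.7 [ 0.4904 -0.292   0.2498] [[0.177, 0.984, -0.001], [0.984, -0.177, 0.0], [-0.0, -0.001, -1.0]] [-42.6  23.3  68.9  -0.   87.9 -32.5]
handle 140 c [ 487.4 -289.7] size [25.  23.9] ang 84.7 mean [ 489.9 -289.4  110. ]
head 1941 c [ 486.9 -289.7] size [36.5 81.1] ang 85.4 mean [ 488.  -286.7   33.1]
mat 13499 c [ 479.6 -306.6] size [171.6 174.6] ang 28.4 mean [ 480.3 -303.5    1.5]
```

View pics/w1.png

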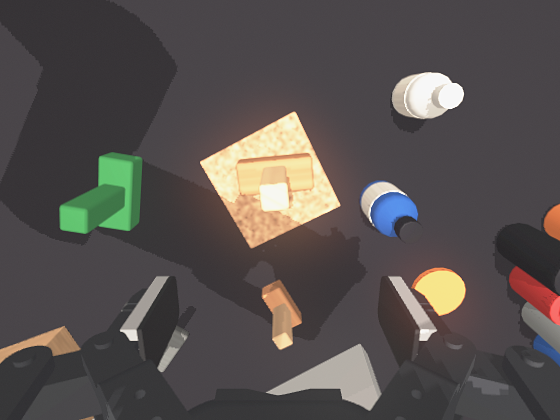

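```bash
python3 - <<'E'
from h import *
z=np.load("w1.npz");ci=z
c=ray([(295,112),(340,205),(250,247),(201,163)],ci,.004)
print(c.round(3),c.mean(0).round(4))
E
```

```text
[[ 0.519 -0.23   0.004]
 [ 0.554 -0.342  0.004]
 [ 0.44  -0.376  0.004]
 [ 0.407 -0.266  0.004]] [ 0.4802 -0.3036  0.004 ]
```

Emit:
{"name": "arm_command", "arguments": {"turn": [[0,0,-0.56],[0,0,-0.56],[0,0,0],[0,0,0],[0,0,0],[0,0,0],[0,0,0],[0,0,0]], "xyz": [[0,0,0],[0,0,0],[0.045,-0.065,0.6],[0,0,0.6],[0,0,0.6],[0,0,0.6],[0,0,0.6],[0,0,0.3]], "claw": [85,85,85,85,85,85,85,85]}}

```text
time_s: 4.55
position: [0.4858, -0.2835, 0.0841]
tool_rot: [[0.075, 0.997, -0.003], [0.997, -0.075, 0.003], [0.003, -0.003, -1.0]]
ft_force: [-0.1, -0.1, -0.3]
grip_width: 0.0851
gripper_force: 0.0
```

Emit:
{"name": "arm_command", "arguments": {"turn": [[0,0,0],[0,0,0],[0,0,0]], "xyz": [[0,0,0.3],[0,0,0],[0,0,0]], "claw": [85,85,85]}}

```text
time_s: 4.85
position: [0.4869, -0.2848, 0.0719]
tool_rot: [[0.076, 0.997, 0.0], [0.997, -0.076, 0.0], [0.0, 0.0, -1.0]]
ft_force: [-0.4, 0.6, 0.5]
grip_width: 0.085
gripper_force: 0.0
```

Emit:
{"name": "arm_command", "arguments": {"turn": [[0,0,0],[0,0,0]], "xyz": [[-0.09,0,0.04],[0,0,0]], "claw": [85,85]}}

```text
time_s: 5.05
position: [0.4867, -0.2905, 0.07]
tool_rot: [[0.076, 0.997, 0.001], [0.997, -0.076, -0.001], [-0.001, 0.001, -1.0]]
ft_force: [0.1, -0.4, 0.1]
grip_width: 0.0852
gripper_force: 0.0
```

Emit:
{"name": "arm_command", "arguments": {"turn": [[0,0,0],[0,0,0],[0,0,0],[0,0,0],[0,0,0],[0,0,0],[0,0,0],[0,0,0],[0,0,0],[0,0,0],[0,0,0],[0,0,0]], "xyz": [[0,0,0],[0,0,0],[0,0,0],[0,0,0],[0,0,0],[0,0,0],[0,0,0],[0,0,0],[0,0,0],[0,0,0],[0,0,0],[0,0,0]], "claw": [40,40,22,22,15,15,15,15,15,15,15,15], "squeeze": 80}}

```text
time_s: 6.25
position: [0.4866, -0.29, 0.0695]
tool_rot: [[0.076, 0.997, 0.0], [0.997, -0.076, -0.0], [-0.0, 0.0, -1.0]]
ft_force: [0.8, 0.3, 4.7]
grip_width: 0.0234
gripper_force: 78.4
```

Emit:
{"name": "arm_command", "arguments": {"turn": [[0,0,0],[0,0,0],[0,0,0],[0,0,0],[0,0,0],[0,0,0],[0,0,0],[0,0,0]], "xyz": [[0,0,-0.2],[0,0,-0.4],[0,0,-0.6],[0,0,-0.6],[0,0,-0.6],[0,0,-0.6],[0,0,-0.4],[0,0,-0.2]], "claw": [15,15,15,15,15,15,15,15]}}

```text
time_s: 7.05
position: [0.4865, -0.29, 0.2513]
tool_rot: [[0.076, 0.997, 0.001], [0.997, -0.076, -0.002], [-0.001, 0.002, -1.0]]
ft_force: [0.0, 0.7, -1.1]
grip_width: 0.0231
gripper_force: 78.5
```

Emit:
{"name": "arm_command", "arguments": {"turn": [[0,0,0],[0,0,0],[0,0,0],[0,0,0],[0,0,0],[0,0,0],[0,0,0],[0,0,0],[0,0,0],[0,0,0.82],[0,0,0.82],[0,0,0]], "xyz": [[0.4,0.06,0],[0.8,0.12,0],[0.8,0.12,0],[0.8,0.12,0],[0.8,0.12,0],[0.8,0.12,0],[0.8,0.12,0],[0.8,0.12,0],[0.5,0.07,0],[0,0,0],[0,0,0],[0,0,0]], "claw": [15,15,15,15,15,15,15,15,15,15,15,15]}}

```text
time_s: 8.25
position: [0.5592, 0.0307, 0.2485]
tool_rot: [[0.218, 0.976, -0.002], [0.976, -0.218, 0.0], [-0.0, -0.002, -1.0]]
ft_force: [1.2, 0.7, -2.2]
grip_width: 0.0232
gripper_force: 78.5
```

Emit:
{"name": "arm_command", "arguments": {"turn": [[0,0,0],[0,0,0]], "xyz": [[0,0,0],[0,0,0]], "claw": [15,15]}}

```text
time_s: 8.45
position: [0.5595, 0.0302, 0.2491]
tool_rot: [[0.217, 0.976, -0.001], [0.976, -0.217, 0.0], [-0.0, -0.001, -1.0]]
ft_force: [-0.2, -0.3, -1.5]
grip_width: 0.0231
gripper_force: 78.5
```

```bash
python3 - <<'E'
from h import *
s=env.observe();print(s["time_s"],s["position"].round(4),s["tool_rot"].round(3).tolist(),s["q"].round(1),s["ft_force"].round(1),s["wrist_torque"].round(2),s["grip_width"])
im,d,ci=grab("wrist");cv2.imwrite("pics/w2.png",im);np.savez("w2.npz",im=im,d=d,**{k:np.array(v) for k,v in ci.items()})
E
```

```text
8.45 [0.5595 0.0302 0.2491] [[0.217, 0.976, -0.001], [0.976, -0.217, 0.0], [-0.0, -0.001, -1.0]] [-9.  22.2 70.7  0.  87.1  3.5] [-0.2 -0.3 -1.5] [ 0.   -0.01  0.03] 0.023089616270625907
```

View pics/w2.png

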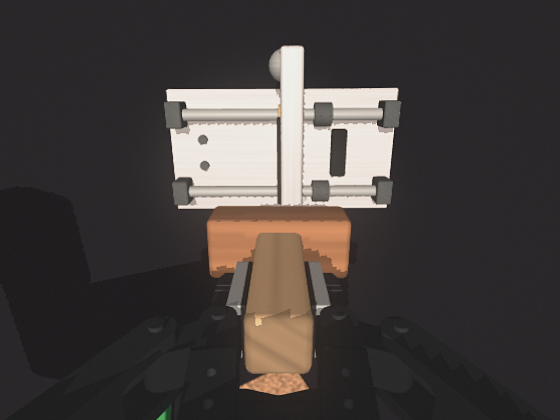

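Good view of the jig above the held mallet: bed corners at about (167,89), (397,89), (391,209) and (178,209), bar at u 281-302, collars at about (323,114) and (320,190). The mallet hangs square in the grip.

```bash
python3 - <<'E'
from h import *
z=np.load("w2.npz");im,d=z["im"],z["d"];W=cloud(d,z);Z=W[...,2];g=cv2.cvtColor(im,cv2.COLOR_BGR2GRAY)
c=ray([(167,89),(397,89),(391,209),(178,209)],z,.010)[:,:2]*1000
print(c.round(1)); e=c[1]-c[0];print("bed far-left edge yaw",np.degrees(np.arctan2(e[1],e[0])),"len",np.hypot(*e), "mid",c.mean(0))
e=c[2]-c[3];print("right edge yaw",np.degrees(np.arctan2(e[1],e[0])),np.hypot(*e))
# bar top edges
m=(Z>.066)&(Z<.09);L=[];R=[]
for v in range(52,203,4):
    r=np.where(m[v,255:330])[0]+255
    if len(r)>5:L.append((r.min()-.5,v));R.append((r.max()+.5,v))
for n,p in(("L",L),("R",R)):
    q=ray(p,z,.077)[:,:2]*1000; f=np.polyfit(q[:,1],q[:,0],1); r=q[:,0]-np.polyval(f,q[:,1])
    print(n,len(q),"yaw",np.degrees(np.arctan2(-f[0],1)),"x at y=50",np.polyval(f,50),"sd",r.std(),"y range",q[:,1].min(),q[:,1].max())
# bar left end
col=np.where(m[30:80,291])[0]+30;print("bar end v",col.min(),ray([(291,col.min()-.5)],z,.077)*1000)
# collars: dark blobs near-face
for n,(u0,u1,v0,v1) in dict(left=(306,345,98,130),right=(306,340,177,204)).items():
    b=(g[v0:v1,u0:u1]<90).astype(np.uint8);k,l,st,ce=cv2.connectedComponentsWithStats(b);i=1+np.argmax(st[1:,4]);s=st[i]
    print(n,s,s[0]+u0,s[1]+v0); q=ray([(s[0]+u0-.5,s[1]+v0+s[3]/2),(s[0]+u0+s[2]-.5,s[1]+v0+s[3]/2)],z,.034)*1000;print(q.round(1))
# mallet head: front face and top corners
h=ray([(210,213),(349,213)],z,.2491-.0655+.03)*1000;print("head top edge",h.round(1))
E
```

```text
[[467.5 138.7]
 [697.7  87.8]
 [676.9 -40. ]
 [438.9  12.6]]
bed far-left edge yaw -12.478030067587445 len 235.78992307364638 mid [570.2544158   49.75705809]
right edge yaw -12.465692183385805 243.68010499297398
L 38 yaw -11.630630244067909 x at y=50 564.0859347727271 sd 2.4292610784156263 y range 17.85973498023878 141.4928511536677
R 38 yaw -11.867919560809701 x at y=50 587.2791009853935 sd 0.2529750060246071 y range 12.802196540872322 136.52119416759166
bar end v 46 [[595.99544765 143.62874061  77.        ]]
left [  7   5  19  23 124] 313 103
[[606.7  83.7  34. ]
 [624.9  79.6  34. ]]
right [ 6 19 16  5 31] 312 196
[[589.7  -0.8  34. ]
 [606.3  -4.4  34. ]]
head top edge [[529.   58.1 213.6]
 [601.6  42.  213.6]]
```

Emit:
{"name": "arm_command", "arguments": {"turn": [[0,0,0],[0,0,0],[0,0,0],[0,0,0],[0,0,0],[0,0,0],[0,0,0],[0,0,0],[0,0,0],[0,0,0],[0,0,0]], "xyz": [[0.4,-0.24,0],[0.6,-0.36,0],[0.6,-0.36,0],[0.5,-0.32,0],[0,0,0.3],[0,0,0.5],[0,0,0.6],[0,0,0.6],[0,0,0.5],[0,0,0.27],[0,0,0]], "claw": [15,15,15,15,15,15,15,15,15,15,15]}}

```text
time_s: 9.6
position: [0.5191, 0.1466, 0.1091]
tool_rot: [[0.217, 0.976, -0.004], [0.976, -0.217, -0.0], [-0.001, -0.004, -1.0]]
ft_force: [-0.3, 0.0, -0.8]
grip_width: 0.0232
gripper_force: 78.5
```

```bash
python3 - <<'E'
from h import *
s=env.observe();print(s["time_s"],s["position"].round(4),s["ft_force"].round(1))
im,d,ci=grab("wrist");im2,d2,c2=grab("side")
np.savez("w3.npz",im=im,d=d,**{k:np.array(v) for k,v in ci.items()})
s=env.observe();print(s["time_s"],s["position"].round(4),s["ft_force"].round(1))
b=cv2.resize(im2[130:260,220:370],(560,485),interpolation=cv2.INTER_CUBIC)
a=np.vstack([im,np.zeros((0,560,3),np.uint8)])
cv2.imwrite("pics/w3.png",cv2.resize(np.hstack([cv2.resize(a,(400,300)),cv2.resize(b,(400,300))]),(800,300)))
E
```

```text
9.6 [0.5191 0.1466 0.1091] [-0.3  0.  -0.8]
9.7 [0.5204 0.1468 0.1114] [-0.2  0.1 -1.5]
```

View pics/w3.png

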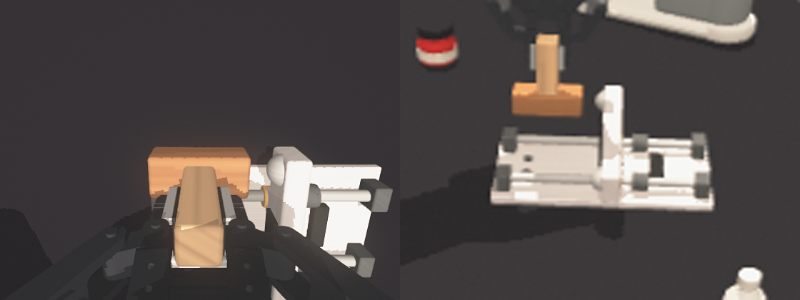

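The mallet head is level with the left button, about 15 mm short of it and laterally centred. I'll creep in.

Emit:
{"name": "arm_command", "arguments": {"turn": [[0,0,0],[0,0,0],[0,0,0],[0,0,0],[0,0,0],[0,0,0],[0,0,0],[0,0,0]], "xyz": [[0,0.04,0],[0,0.05,0],[0,0.05,0],[0,0.04,0],[0,0.02,0],[0,0.01,0],[0,0.01,0],[0,0.01,0]], "claw": [15,15,15,15,15,15,15,15]}}

```text
time_s: 10.5
position: [0.5312, 0.1444, 0.1108]
tool_rot: [[0.218, 0.976, -0.0], [0.976, -0.218, -0.0], [-0.0, -0.0, -1.0]]
ft_force: [0.6, 0.3, -1.6]
grip_width: 0.0231
gripper_force: 78.5
```

Emit:
{"name": "arm_command", "arguments": {"turn": [[0,0,0],[0,0,0],[0,0,0],[0,0,0]], "xyz": [[0,0.01,0],[0,0.01,0],[0,0.01,0],[0,0.01,0]], "claw": [15,15,15,15]}}

```text
time_s: 10.9
position: [0.5332, 0.1439, 0.1108]
tool_rot: [[0.218, 0.976, -0.0], [0.976, -0.218, -0.0], [-0.0, -0.0, -1.0]]
ft_force: [-0.1, -0.7, -2.2]
grip_width: 0.0233
gripper_force: 78.5
```

Emit:
{"name": "arm_command", "arguments": {"turn": [[0,0,0],[0,0,0],[0,0,0],[0,0,0]], "xyz": [[0,0.01,0],[0,0.01,0],[0,0.01,0],[0,0.01,0]], "claw": [15,15,15,15]}}

```text
time_s: 11.3
position: [0.5348, 0.1435, 0.1107]
tool_rot: [[0.218, 0.976, -0.001], [0.976, -0.218, 0.0], [-0.0, -0.001, -1.0]]
ft_force: [-3.5, 0.9, -0.2]
grip_width: 0.0233
gripper_force: 78.9
```

Emit:
{"name": "arm_command", "arguments": {"turn": [[0,0,0],[0,0,0],[0,0,0],[0,0,0]], "xyz": [[0,0.01,0],[0,0.01,0],[0,0.01,0],[0,0.01,0]], "claw": [15,15,15,15]}}

```text
time_s: 11.7
position: [0.5368, 0.1433, 0.1108]
tool_rot: [[0.217, 0.976, -0.001], [0.976, -0.217, 0.0], [0.0, -0.001, -1.0]]
ft_force: [-3.5, 3.7, 0.1]
grip_width: 0.0231
gripper_force: 79.0
```

Emit:
{"name": "arm_command", "arguments": {"turn": [[0,0,0],[0,0,0],[0,0,0]], "xyz": [[0,0.01,0],[0,0.01,0],[0,0.01,0]], "claw": [15,15,15]}}

```text
time_s: 12.0
position: [0.5384, 0.1429, 0.1107]
tool_rot: [[0.218, 0.976, -0.0], [0.976, -0.218, 0.0], [0.0, -0.0, -1.0]]
ft_force: [-3.5, 3.8, -0.6]
grip_width: 0.0231
gripper_force: 78.9
```

Emit:
{"name": "arm_command", "arguments": {"turn": [[0,0,0],[0,0,0],[0,0,0]], "xyz": [[0,0.01,0],[0,0.01,0],[0,0.01,0]], "claw": [15,15,15]}}

```text
time_s: 12.3
position: [0.5399, 0.1426, 0.1106]
tool_rot: [[0.218, 0.976, -0.001], [0.976, -0.218, 0.0], [0.0, -0.001, -1.0]]
ft_force: [-3.4, 4.6, -2.1]
grip_width: 0.0228
gripper_force: 78.8
```

Emit:
{"name": "arm_command", "arguments": {"turn": [[0,0,0],[0,0,0],[0,0,0],[0,0,0],[0,0,0],[0,0,0],[0,0,0],[0,0,0],[0,0,0],[0,0,0],[0,0,0]], "xyz": [[0,-0.08,0],[0,-0.2,0],[-0.3,0,0],[-0.6,0,0],[-0.7,0,0],[-0.7,0,0],[-0.6,0,0],[-0.36,0,0],[-0.1,0,0],[0,0.06,0],[0,0.05,0]], "claw": [15,15,15,15,15,15,15,15,15,15,15]}}

```text
time_s: 13.4
position: [0.4955, -0.0194, 0.111]
tool_rot: [[0.217, 0.976, 0.001], [0.976, -0.217, -0.0], [-0.0, 0.001, -1.0]]
ft_force: [-0.1, -0.1, -0.9]
grip_width: 0.0233
gripper_force: 78.8
```

Emit:
{"name": "arm_command", "arguments": {"turn": [[0,0,0],[0,0,0],[0,0,0]], "xyz": [[0,0,0],[0,0.01,0],[0,0.01,0]], "claw": [15,15,15]}}

```text
time_s: 13.7
position: [0.4962, -0.0195, 0.1108]
tool_rot: [[0.217, 0.976, -0.0], [0.976, -0.217, -0.0], [-0.0, -0.0, -1.0]]
ft_force: [-0.3, -0.1, -2.2]
grip_width: 0.0231
gripper_force: 78.8
```

```bash
cat >> h.py <<'E'
def uw():
    s=env.observe();p=s["position"]*1000-[569,50,0];f=s["ft_force"];R=s["tool_rot"]
    a=np.radians(-12.5);ex=np.array([np.cos(a),np.sin(a)]);ey=np.array([-ex[1],ex[0]])
    print("t",s["time_s"],"u",(p[:2]@ex).round(2),"w",(p[:2]@ey).round(2),"z",p[2].round(1),"fu",(f[:2]@ex).round(1),"fw",(f[:2]@ey).round(1))
def barskew(tag):
    # bar / bed / bushing positions from top view
    im,d,ci=grab("top")
    cv2.imwrite(f"pics/{tag}.png",cv2.resize(im[130:235,195:300],None,fx=5.5,fy=5.5,interpolation=cv2.INTER_CUBIC))
    np.savez(tag+".npz",im=im,d=d)
E
python3 - <<'E'
from h import *
uw()
E
```

```text
t 13.7 u -56.05 w -83.58 z 110.8 fu -0.3 fw -0.1
```

Emit:
{"name": "arm_command", "arguments": {"turn": [[0,0,0],[0,0,0],[0,0,0],[0,0,0],[0,0,0]], "xyz": [[0,0.01,0],[0,0.01,0],[0,0.01,0],[0,0.01,0],[0,0.01,0]], "claw": [15,15,15,15,15]}}

```text
time_s: 14.2
position: [0.4981, -0.0204, 0.1108]
tool_rot: [[0.218, 0.976, -0.001], [0.976, -0.218, 0.0], [-0.0, -0.001, -1.0]]
ft_force: [-2.9, 0.9, 1.0]
grip_width: 0.0232
gripper_force: 79.1
```

Emit:
{"name": "arm_command", "arguments": {"turn": [[0,0,0],[0,0,0],[0,0,0],[0,0,0],[0,0,0]], "xyz": [[0,0.01,0],[0,0.01,0],[0,0.01,0],[-0.002,0.01,0],[-0.002,0.01,0]], "claw": [15,15,15,15,15]}}

```text
time_s: 14.7
position: [0.5008, -0.0213, 0.1108]
tool_rot: [[0.218, 0.976, -0.0], [0.976, -0.218, -0.0], [-0.0, -0.0, -1.0]]
ft_force: [-3.7, -1.4, 0.2]
grip_width: 0.0233
gripper_force: 79.1
```

```bash
python3 -c "from h import *;uw()"
```

```text
t 14.7 u -51.12 w -84.37 z 110.8 fu -3.3 fw -2.2
```

Emit:
{"name": "arm_command", "arguments": {"turn": [[0,0,0],[0,0,0],[0,0,0],[0,0,0]], "xyz": [[-0.002,0.01,0],[-0.002,0.01,0],[-0.002,0.01,0],[-0.002,0.01,0]], "claw": [15,15,15,15]}}

```text
time_s: 15.1
position: [0.5028, -0.0221, 0.1108]
tool_rot: [[0.218, 0.976, -0.0], [0.976, -0.218, -0.0], [-0.0, -0.0, -1.0]]
ft_force: [-4.8, -1.0, -0.2]
grip_width: 0.0231
gripper_force: 79.0
```

Emit:
{"name": "arm_command", "arguments": {"turn": [[0,0,0],[0,0,0],[0,0,0]], "xyz": [[-0.002,0.01,0],[-0.002,0.01,0],[-0.002,0.01,0]], "claw": [15,15,15]}}

```text
time_s: 15.4
position: [0.5043, -0.0226, 0.1108]
tool_rot: [[0.218, 0.976, -0.0], [0.976, -0.218, 0.0], [0.0, -0.0, -1.0]]
ft_force: [-3.5, 0.1, 0.0]
grip_width: 0.0231
gripper_force: 79.0
```

```bash
python3 -c "from h import *;uw()"
```

```text
t 15.4 u -47.48 w -84.94 z 110.8 fu -3.5 fw -0.7
```

Emit:
{"name": "arm_command", "arguments": {"turn": [[0,0,0],[0,0,0],[0,0,0],[0,0,0],[0,0,0],[0,0,0],[0,0,0],[0,0,0],[0,0,0],[0,0,0],[0,0,0],[0,0,0]], "xyz": [[0,-0.08,0],[0,-0.2,0],[0.3,0,0],[0.6,0,0],[0.7,0,0],[0.7,0,0],[0.6,0,0],[0.36,0,0],[0.12,0,0],[0,0.07,0],[0,0.08,0],[0,0.01,0]], "claw": [15,15,15,15,15,15,15,15,15,15,15,15]}}

```text
time_s: 16.6
position: [0.5357, 0.1425, 0.1109]
tool_rot: [[0.219, 0.976, 0.0], [0.976, -0.219, -0.0], [-0.0, 0.001, -1.0]]
ft_force: [-0.2, 0.1, -1.7]
grip_width: 0.0232
gripper_force: 78.8
```

Emit:
{"name": "arm_command", "arguments": {"turn": [[0,0,0],[0,0,0],[0,0,0],[0,0,0],[0,0,0]], "xyz": [[0,0.01,0],[0,0.01,0],[0,0.01,0],[0,0.01,0],[0,0.01,0]], "claw": [15,15,15,15,15]}}

```text
time_s: 17.1
position: [0.5374, 0.1431, 0.1108]
tool_rot: [[0.218, 0.976, -0.001], [0.976, -0.218, 0.0], [-0.0, -0.001, -1.0]]
ft_force: [-1.6, 0.2, -1.3]
grip_width: 0.0233
gripper_force: 78.8
```

```bash
python3 -c "from h import *;uw()"
```

```text
t 17.1 u -51.03 w 84.0 z 110.8 fu -1.6 fw -0.1
```

Emit:
{"name": "arm_command", "arguments": {"turn": [[0,0,0],[0,0,0],[0,0,0],[0,0,0],[0,0,0],[0,0,0]], "xyz": [[0.002,0.01,0],[0.002,0.01,0],[0.002,0.01,0],[0.002,0.01,0],[0.002,0.01,0],[0.002,0.01,0]], "claw": [15,15,15,15,15,15]}}

```text
time_s: 17.7
position: [0.5405, 0.143, 0.1108]
tool_rot: [[0.218, 0.976, -0.0], [0.976, -0.218, 0.0], [-0.0, -0.0, -1.0]]
ft_force: [-3.6, -0.4, -0.1]
grip_width: 0.0232
gripper_force: 79.0
```

Emit:
{"name": "arm_command", "arguments": {"turn": [[0,0,0],[0,0,0],[0,0,0],[0,0,0]], "xyz": [[0.002,0.01,0],[0.002,0.01,0],[0.002,0.01,0],[0.002,0.01,0]], "claw": [15,15,15,15]}}

```text
time_s: 18.1
position: [0.5427, 0.143, 0.1108]
tool_rot: [[0.218, 0.976, -0.0], [0.976, -0.218, 0.0], [0.0, -0.0, -1.0]]
ft_force: [-3.6, 1.2, -0.7]
grip_width: 0.0233
gripper_force: 79.0
```

Emit:
{"name": "arm_command", "arguments": {"turn": [[0,0,0],[0,0,0],[0,0,0],[0,0,0]], "xyz": [[0.002,0.01,0],[0.002,0.01,0],[0.002,0.01,0],[0.002,0.01,0]], "claw": [15,15,15,15]}}

```text
time_s: 18.5
position: [0.5447, 0.1429, 0.1108]
tool_rot: [[0.218, 0.976, -0.0], [0.976, -0.218, -0.0], [-0.0, -0.0, -1.0]]
ft_force: [-2.6, 0.8, -1.4]
grip_width: 0.0229
gripper_force: 79.0
```

```bash
python3 -c "from h import *;uw()"
```

```text
t 18.5 u -43.8 w 85.44 z 110.8 fu -2.7 fw 0.2
```

Emit:
{"name": "arm_command", "arguments": {"turn": [[0,0,0],[0,0,0],[0,0,0],[0,0,0],[0,0,0],[0,0,0],[0,0,0],[0,0,0],[0,0,0],[0,0,0],[0,0,0],[0,0,0]], "xyz": [[0,-0.1,0],[0,-0.22,0],[-0.3,0,0],[-0.6,0,0],[-0.7,0,0],[-0.7,0,0],[-0.6,0,0],[-0.36,0,0],[-0.12,0,0],[0,0.07,0],[0,0.08,0],[0,0.01,0]], "claw": [15,15,15,15,15,15,15,15,15,15,15,15]}}

```text
time_s: 19.7
position: [0.5009, -0.0197, 0.1109]
tool_rot: [[0.217, 0.976, 0.001], [0.976, -0.217, -0.0], [0.0, 0.001, -1.0]]
ft_force: [0.4, -0.2, -1.7]
grip_width: 0.0229
gripper_force: 78.8
```

Emit:
{"name": "arm_command", "arguments": {"turn": [[0,0,0],[0,0,0],[0,0,0],[0,0,0],[0,0,0]], "xyz": [[0,0.01,0],[0,0.01,0],[0,0.01,0],[-0.002,0.01,0],[-0.002,0.01,0]], "claw": [15,15,15,15,15]}}

```text
time_s: 20.2
position: [0.5021, -0.0207, 0.1107]
tool_rot: [[0.217, 0.976, -0.001], [0.976, -0.217, 0.001], [0.0, -0.001, -1.0]]
ft_force: [-2.0, 2.3, 0.6]
grip_width: 0.0235
gripper_force: 79.0
```

Emit:
{"name": "arm_command", "arguments": {"turn": [[0,0,0],[0,0,0],[0,0,0],[0,0,0],[0,0,0]], "xyz": [[-0.002,0.01,0],[-0.002,0.01,0],[-0.002,0.01,0],[-0.002,0.01,0],[-0.002,0.01,0]], "claw": [15,15,15,15,15]}}

```text
time_s: 20.7
position: [0.5048, -0.022, 0.1107]
tool_rot: [[0.218, 0.976, -0.0], [0.976, -0.218, 0.0], [0.0, -0.0, -1.0]]
ft_force: [-2.8, 1.0, -0.2]
grip_width: 0.0232
gripper_force: 78.9
```

```bash
python3 -c "from h import *;uw()"
```

```text
t 20.7 u -47.11 w -84.21 z 110.7 fu -3.0 fw 0.4
```

Emit:
{"name": "arm_command", "arguments": {"turn": [[0,0,0],[0,0,0],[0,0,0],[0,0,0],[0,0,0]], "xyz": [[-0.002,0.01,0],[-0.002,0.01,0],[-0.002,0.01,0],[-0.002,0.01,0],[-0.002,0.01,0]], "claw": [15,15,15,15,15]}}

```text
time_s: 21.2
position: [0.5072, -0.0231, 0.1108]
tool_rot: [[0.218, 0.976, -0.0], [0.976, -0.218, 0.0], [0.0, -0.0, -1.0]]
ft_force: [-2.0, 2.7, -1.5]
grip_width: 0.023
gripper_force: 78.8
```

Emit:
{"name": "arm_command", "arguments": {"turn": [[0,0,0],[0,0,0],[0,0,0],[0,0,0]], "xyz": [[-0.002,0.01,0],[-0.002,0.01,0],[-0.002,0.01,0],[-0.002,0.01,0]], "claw": [15,15,15,15]}}

```text
time_s: 21.6
position: [0.509, -0.0239, 0.1108]
tool_rot: [[0.218, 0.976, -0.0], [0.976, -0.218, 0.0], [0.0, -0.0, -1.0]]
ft_force: [-2.6, 2.4, -2.0]
grip_width: 0.0234
gripper_force: 78.8
```

```bash
python3 -c "
from h import *
uw();barskew('b1');grab('side')
im,d,ci=grab('side');cv2.imwrite('pics/s1.png',cv2.resize(im[150:240,230:360],None,fx=6,fy=6,interpolation=cv2.INTER_CUBIC))"
```

```text
t 21.6 u -42.53 w -85.17 z 110.8 fu -3.0 fw 1.7
```

View pics/s1.png

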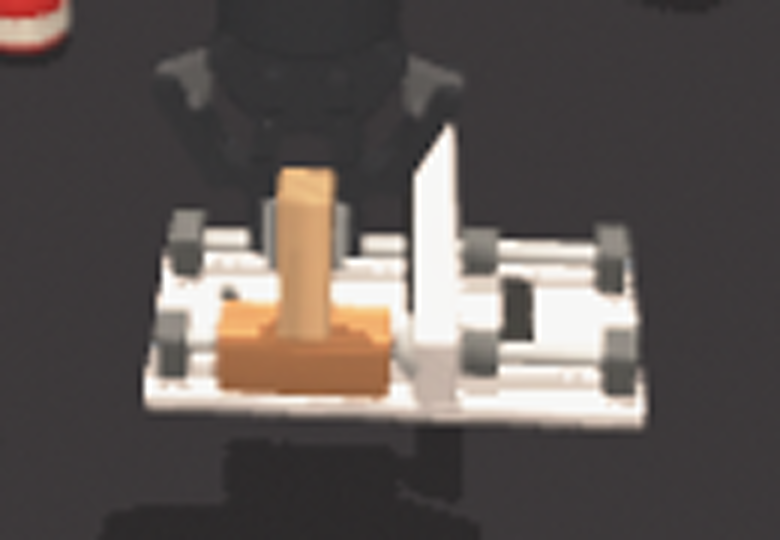

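```bash
python3 -c "
from h import *
im,d,ci=grab('wrist');np.savez('w4.npz',im=im,d=d,**{k:np.array(v) for k,v in ci.items()});cv2.imwrite('pics/w4.png',im)
uw()"
```

```text
t 21.8 u -42.47 w -85.23 z 110.8 fu -2.9 fw 2.5
```

View pics/w4.png

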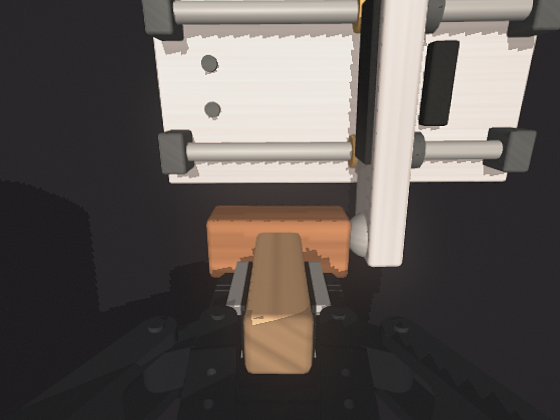

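Wrist view: mallet on the right button. The brass near ends of the bushings show at about (357,12) and (352,150), bed right-edge corners at (170,182) and (506,181).

```bash
python3 -c "
from h import *
z=np.load('w4.npz');im=z['im'];a=np.radians(-12.5);ex=np.array([np.cos(a),np.sin(a)]);ey=np.array([-ex[1],ex[0]])
def J(uv,h): q=ray([uv],z,h)[0,:2]*1000-[569,50];return np.round([q@ex,q@ey],1)
print('bed corners',J((170,182),.010),J((506,181),.010))
hsv=cv2.cvtColor(im,cv2.COLOR_BGR2HSV);b=((hsv[...,1]>90)&(hsv[...,0]>8)&(hsv[...,0]<35)).astype(np.uint8);b[200:]=0
n,l,st,ce=cv2.connectedComponentsWithStats(b)
for s in st[1:]:
  if s[4]>15: print(s,[J((s[0]-.5,s[1]+s[3]/2),h) for h in(.024,.034)])
print('bar far bottom edge corners top', J((403,265),.077),J((369,265),.077))
"
```

```text
bed corners [-118.5  -63.4] [118.7 -62.9]
[353   0  13  33 177] [array([ 1.3, 38. ]), array([-0.6, 36.1])]
[348 135  10  33 176] [array([  3.5, -39.6]), array([  1.5, -38.1])]
bar far bottom edge corners top [ 27.6 -94.6] [  8.8 -94.6]
```

Emit:
{"name": "arm_command", "arguments": {"turn": [[0,0,0],[0,0,0],[0,0,0],[0,0,0],[0,0,0],[0,0,0],[0,0,0],[0,0,0],[0,0,0],[0,0,0],[0,0,0],[0,0,0]], "xyz": [[0,-0.1,0],[0,-0.2,0],[0.3,0,0],[0.6,0,0],[0.7,0,0],[0.7,0,0],[0.6,0,0],[0.36,0,0],[0.12,0,0],[0,0.08,0],[0,0.08,0],[0,0.02,0]], "claw": [15,15,15,15,15,15,15,15,15,15,15,15]}}

```text
time_s: 23.0
position: [0.5405, 0.1411, 0.1109]
tool_rot: [[0.219, 0.976, 0.0], [0.976, -0.219, -0.0], [-0.0, 0.001, -1.0]]
ft_force: [1.1, 0.2, -1.6]
grip_width: 0.023
gripper_force: 78.8
```

Emit:
{"name": "arm_command", "arguments": {"turn": [[0,0,0],[0,0,0],[0,0,0],[0,0,0],[0,0,0]], "xyz": [[0,0.01,0],[0,0.01,0],[0,0.01,0],[0.002,0.01,0],[0.002,0.01,0]], "claw": [15,15,15,15,15]}}

```text
time_s: 23.5
position: [0.5419, 0.1419, 0.1107]
tool_rot: [[0.218, 0.976, -0.002], [0.976, -0.218, -0.0], [-0.001, -0.001, -1.0]]
ft_force: [-3.1, -1.1, 0.8]
grip_width: 0.0233
gripper_force: 79.1
```

```bash
python3 -c "from h import *;uw()"
```

```text
t 23.5 u -46.36 w 83.82 z 110.7 fu -2.8 fw -1.7
```

Emit:
{"name": "arm_command", "arguments": {"turn": [[0,0,0],[0,0,0],[0,0,0],[0,0,0],[0,0,0],[0,0,0]], "xyz": [[0.002,0.01,0],[0.002,0.01,0],[0.002,0.01,0],[0.002,0.01,0],[0.002,0.01,0],[0.002,0.01,0]], "claw": [15,15,15,15,15,15]}}

```text
time_s: 24.1
position: [0.5455, 0.1418, 0.1107]
tool_rot: [[0.218, 0.976, -0.0], [0.976, -0.218, -0.0], [-0.0, -0.0, -1.0]]
ft_force: [-2.8, -1.8, -1.3]
grip_width: 0.0229
gripper_force: 79.0
```

Emit:
{"name": "arm_command", "arguments": {"turn": [[0,0,0],[0,0,0]], "xyz": [[0.001,0.006,0],[0.001,0.006,0]], "claw": [15,15]}}

```text
time_s: 24.3
position: [0.5461, 0.1418, 0.1107]
tool_rot: [[0.218, 0.976, -0.0], [0.976, -0.218, -0.0], [-0.0, -0.0, -1.0]]
ft_force: [-4.1, -1.8, -1.1]
grip_width: 0.0229
gripper_force: 78.9
```

```bash
python3 -c "from h import *;uw()"
```

```text
t 24.3 u -42.24 w 84.67 z 110.7 fu -3.6 fw -2.6
```

Emit:
{"name": "arm_command", "arguments": {"turn": [[0,0,0],[0,0,0]], "xyz": [[0.001,0.005,0],[0.001,0.005,0]], "claw": [15,15]}}

```text
time_s: 24.5
position: [0.5466, 0.1418, 0.1108]
tool_rot: [[0.218, 0.976, -0.0], [0.976, -0.218, -0.0], [-0.0, -0.0, -1.0]]
ft_force: [-3.1, -2.3, -1.2]
grip_width: 0.0232
gripper_force: 78.9
```

```bash
python3 -c "from h import *;uw()"
```

```text
t 24.5 u -41.74 w 84.82 z 110.8 fu -2.5 fw -2.9
```

Emit:
{"name": "arm_command", "arguments": {"turn": [[0,0,0],[0,0,0]], "xyz": [[0,0.006,0],[0,0.006,0]], "claw": [15,15]}}

```text
time_s: 24.7
position: [0.5472, 0.1418, 0.1108]
tool_rot: [[0.218, 0.976, -0.0], [0.976, -0.218, 0.0], [0.0, -0.0, -1.0]]
ft_force: [-4.4, -0.9, -1.8]
grip_width: 0.0231
gripper_force: 78.9
```

Emit:
{"name": "arm_command", "arguments": {"turn": [[0,0,0],[0,0,0]], "xyz": [[0,0.005,0],[0,0.005,0]], "claw": [15,15]}}

```text
time_s: 24.9
position: [0.5477, 0.1417, 0.1108]
tool_rot: [[0.218, 0.976, -0.0], [0.976, -0.218, 0.0], [0.0, -0.0, -1.0]]
ft_force: [-2.6, -1.6, -1.7]
grip_width: 0.023
gripper_force: 78.9
```

```bash
python3 -c "from h import *;uw()"
```

```text
t 24.9 u -40.62 w 84.89 z 110.8 fu -2.2 fw -2.1
```

Emit:
{"name": "arm_command", "arguments": {"turn": [[0,0,0],[0,0,0],[0,0,0],[0,0,0],[0,0,0],[0,0,0],[0,0,0],[0,0,0],[0,0,0],[0,0,0],[0,0,0],[0,0,0]], "xyz": [[0,-0.1,0],[0,-0.2,0],[-0.3,0,0],[-0.6,0,0],[-0.7,0,0],[-0.7,0,0],[-0.6,0,0],[-0.36,0,0],[-0.12,0,0],[0,0.08,0],[0,0.08,0],[0,0.01,0]], "claw": [15,15,15,15,15,15,15,15,15,15,15,15]}}

```text
time_s: 26.1
position: [0.5053, -0.0213, 0.1108]
tool_rot: [[0.217, 0.976, 0.001], [0.976, -0.217, -0.0], [0.0, 0.001, -1.0]]
ft_force: [0.0, -0.4, -1.6]
grip_width: 0.023
gripper_force: 78.8
```

Emit:
{"name": "arm_command", "arguments": {"turn": [[0,0,0],[0,0,0],[0,0,0],[0,0,0],[0,0,0]], "xyz": [[0,0.01,0],[0,0.01,0],[0,0.01,0],[-0.001,0.01,0],[-0.001,0.01,0]], "claw": [15,15,15,15,15]}}

```text
time_s: 26.6
position: [0.507, -0.0225, 0.1108]
tool_rot: [[0.218, 0.976, -0.0], [0.976, -0.218, 0.0], [0.0, -0.0, -1.0]]
ft_force: [-0.6, 0.3, -2.7]
grip_width: 0.0229
gripper_force: 78.8
```

```bash
python3 -c "from h import *;uw()"
```

```text
t 26.6 u -44.82 w -84.22 z 110.8 fu -0.7 fw 0.1
```

Emit:
{"name": "arm_command", "arguments": {"turn": [[0,0,0],[0,0,0],[0,0,0],[0,0,0],[0,0,0],[0,0,0],[0,0,0]], "xyz": [[0,0.01,0],[-0.001,0.01,0],[-0.001,0.01,0],[-0.001,0.01,0],[-0.001,0.01,0],[-0.001,0.01,0],[-0.001,0.01,0]], "claw": [15,15,15,15,15,15,15]}}

```text
time_s: 27.3
position: [0.5103, -0.0237, 0.1108]
tool_rot: [[0.218, 0.976, -0.0], [0.976, -0.218, -0.0], [-0.0, -0.0, -1.0]]
ft_force: [-3.6, 0.4, -0.7]
grip_width: 0.023
gripper_force: 79.1
```

Emit:
{"name": "arm_command", "arguments": {"turn": [[0,0,0],[0,0,0]], "xyz": [[-0.001,0.006,0],[-0.001,0.006,0]], "claw": [15,15]}}

```text
time_s: 27.5
position: [0.5109, -0.0239, 0.1108]
tool_rot: [[0.218, 0.976, -0.0], [0.976, -0.218, -0.0], [-0.0, -0.0, -1.0]]
ft_force: [-4.1, -1.2, -0.1]
grip_width: 0.023
gripper_force: 79.1
```

```bash
python3 -c "from h import *;uw()"
```

```text
t 27.5 u -40.75 w -84.74 z 110.8 fu -3.7 fw -2.1
```

Emit:
{"name": "arm_command", "arguments": {"turn": [[0,0,0],[0,0,0]], "xyz": [[-0.001,0.005,0],[-0.001,0.005,0]], "claw": [15,15]}}

```text
time_s: 27.7
position: [0.5113, -0.0241, 0.1108]
tool_rot: [[0.218, 0.976, -0.0], [0.976, -0.218, -0.0], [-0.0, -0.0, -1.0]]
ft_force: [-3.8, -0.6, -0.6]
grip_width: 0.0229
gripper_force: 79.1
```

Emit:
{"name": "arm_command", "arguments": {"turn": [[0,0,0],[0,0,0]], "xyz": [[-0.001,0.005,0],[-0.001,0.005,0]], "claw": [15,15]}}

```text
time_s: 27.9
position: [0.5115, -0.0242, 0.1108]
tool_rot: [[0.218, 0.976, -0.001], [0.976, -0.218, 0.0], [-0.0, -0.001, -1.0]]
ft_force: [-5.4, 0.5, 1.1]
grip_width: 0.0232
gripper_force: 79.2
```

```bash
python3 -c "from h import *;uw()"
```

```text
t 27.9 u -40.08 w -84.85 z 110.8 fu -5.4 fw -0.7
```

Emit:
{"name": "arm_command", "arguments": {"turn": [[0,0,0]], "xyz": [[0,0,0]], "claw": [15]}}

```text
time_s: 28.0
position: [0.5115, -0.0242, 0.1108]
tool_rot: [[0.218, 0.976, -0.001], [0.976, -0.218, 0.0], [-0.0, -0.001, -1.0]]
ft_force: [-5.4, 0.2, 1.5]
grip_width: 0.0233
gripper_force: 79.2
```

Emit:
{"name": "arm_command", "arguments": {"turn": [[0,0,0]], "xyz": [[0,0.002,0]], "claw": [15]}}

```text
time_s: 28.1
position: [0.5115, -0.0242, 0.1108]
tool_rot: [[0.218, 0.976, -0.001], [0.976, -0.218, 0.0], [-0.0, -0.001, -1.0]]
ft_force: [-5.5, 0.2, 1.9]
grip_width: 0.0233
gripper_force: 79.2
```

```bash
python3 -c "from h import *;uw()"
```

```text
t 28.1 u -40.06 w -84.85 z 110.8 fu -5.4 fw -1.0
```

Emit:
{"name": "arm_command", "arguments": {"turn": [[0,0,0],[0,0,0],[0,0,0],[0,0,0],[0,0,0],[0,0,0],[0,0,0],[0,0,0],[0,0,0],[0,0,0],[0,0,0],[0,0,0]], "xyz": [[0,-0.1,0],[0,-0.2,0],[0.3,0,0],[0.6,0,0],[0.7,0,0],[0.7,0,0],[0.6,0,0],[0.36,0,0],[0.12,0,0],[0,0.09,0],[0,0.09,0],[0,0.02,0]], "claw": [15,15,15,15,15,15,15,15,15,15,15,15]}}

```text
time_s: 29.3
position: [0.5445, 0.1406, 0.1109]
tool_rot: [[0.219, 0.976, 0.001], [0.976, -0.219, -0.0], [-0.0, 0.001, -1.0]]
ft_force: [-0.2, -0.3, -1.1]
grip_width: 0.0227
gripper_force: 78.8
```

Emit:
{"name": "arm_command", "arguments": {"turn": [[0,0,0],[0,0,0],[0,0,0],[0,0,0]], "xyz": [[0,0.006,0],[0,0.006,0],[0,0.006,0],[0,0.006,0]], "claw": [15,15,15,15]}}

```text
time_s: 29.7
position: [0.545, 0.1414, 0.1108]
tool_rot: [[0.218, 0.976, -0.0], [0.976, -0.218, -0.0], [-0.0, -0.0, -1.0]]
ft_force: [0.6, -0.0, -2.3]
grip_width: 0.0232
gripper_force: 78.8
```

```bash
python3 -c "from h import *;uw()"
```

```text
t 29.7 u -43.24 w 84.02 z 110.8 fu 0.6 fw 0.1
```

Emit:
{"name": "arm_command", "arguments": {"turn": [[0,0,0],[0,0,0],[0,0,0],[0,0,0],[0,0,0],[0,0,0]], "xyz": [[0,0.006,0],[0,0.006,0],[0,0.006,0],[0,0.006,0],[0,0.006,0],[0,0.006,0]], "claw": [15,15,15,15,15,15]}}

```text
time_s: 30.3
position: [0.5462, 0.1413, 0.1108]
tool_rot: [[0.218, 0.976, -0.001], [0.976, -0.218, 0.0], [-0.0, -0.001, -1.0]]
ft_force: [-3.3, 0.8, 0.4]
grip_width: 0.0234
gripper_force: 79.1
```

```bash
python3 -c "from h import *;uw()"
```

```text
t 30.3 u -41.97 w 84.17 z 110.8 fu -3.4 fw 0.0
```

Emit:
{"name": "arm_command", "arguments": {"turn": [[0,0,0],[0,0,0]], "xyz": [[0,0.005,0],[0,0.005,0]], "claw": [15,15]}}

```text
time_s: 30.5
position: [0.5469, 0.1412, 0.1108]
tool_rot: [[0.218, 0.976, -0.001], [0.976, -0.218, 0.0], [0.0, -0.001, -1.0]]
ft_force: [-4.2, 1.4, 0.8]
grip_width: 0.0232
gripper_force: 79.1
```

Emit:
{"name": "arm_command", "arguments": {"turn": [[0,0,0]], "xyz": [[0,0.005,0]], "claw": [15]}}

```text
time_s: 30.6
position: [0.5471, 0.1411, 0.1107]
tool_rot: [[0.218, 0.976, -0.001], [0.976, -0.218, 0.0], [0.0, -0.001, -1.0]]
ft_force: [-4.8, 2.2, 0.6]
grip_width: 0.0231
gripper_force: 79.2
```

```bash
python3 -c "from h import *;uw()"
```

```text
t 30.6 u -41.14 w 84.22 z 110.7 fu -5.1 fw 1.2
```

Emit:
{"name": "arm_command", "arguments": {"turn": [[0,0,0]], "xyz": [[0,0.004,0]], "claw": [15]}}

```text
time_s: 30.7
position: [0.5471, 0.1411, 0.1107]
tool_rot: [[0.217, 0.976, -0.002], [0.976, -0.217, 0.0], [0.0, -0.002, -1.0]]
ft_force: [-5.9, 2.1, 1.7]
grip_width: 0.023
gripper_force: 79.2
```

```bash
python3 -c "from h import *;uw()"
```

```text
t 30.7 u -41.1 w 84.23 z 110.7 fu -6.2 fw 0.7
```

Both ends have now gone solid. I'll back off, rise to the hover, and verify by image.

Emit:
{"name": "arm_command", "arguments": {"turn": [[0,0,0],[0,0,0],[0,0,0],[0,0,0],[0,0,0],[0,0,0],[0,0,0],[0,0,0],[0,0,0],[0,0,0],[0,0,0],[0,0,0]], "xyz": [[0,-0.1,0],[0,-0.2,0],[0,0,-0.4],[0,0,-0.6],[0,0,-0.6],[0,0,-0.6],[0,0,-0.4],[0,0,-0.16],[-0.6,0.3,0],[-0.6,0.3,0],[-0.6,0.3,0],[-0.3,0.1,0]], "claw": [15,15,15,15,15,15,15,15,15,15,15,15]}}

```text
time_s: 31.9
position: [0.5592, 0.0286, 0.2477]
tool_rot: [[0.22, 0.976, -0.001], [0.976, -0.22, -0.0], [-0.001, -0.001, -1.0]]
ft_force: [0.5, -0.2, -2.0]
grip_width: 0.023
gripper_force: 78.9
```

Emit:
{"name": "arm_command", "arguments": {"turn": [[0,0,0],[0,0,0],[0,0,0]], "xyz": [[0,0,0],[0,0,0],[0,0,0]], "claw": [15,15,15]}}

```text
time_s: 32.2
position: [0.5587, 0.0319, 0.2487]
tool_rot: [[0.216, 0.976, -0.0], [0.976, -0.216, 0.0], [0.0, -0.0, -1.0]]
ft_force: [-0.8, -0.1, -2.1]
grip_width: 0.0231
gripper_force: 79.0
```

```bash
python3 -c "
from h import *
uw();im,d,z=grab('wrist');np.savez('w5.npz',im=im,d=d,**{k:np.array(v) for k,v in z.items()});cv2.imwrite('pics/w5.png',im)
W=cloud(d,z);Z=W[...,2]
a=np.radians(-12.5);ex=np.array([np.cos(a),np.sin(a)]);ey=np.array([-ex[1],ex[0]])
def edges(z,Z,n):
  m=(Z>.066)&(Z<.09);R=[]
  for v in range(52,203,4):
    r=np.where(m[v,255:340])[0]+255
    if len(r)>5:R.append((r.max()+.5,v))
  q=ray(R,z,.077)[:,:2]*1000-[569,50];u=q@ex;w=q@ey;f=np.polyfit(w,u,1);print(n,len(R),'far edge at w=0',f[1].round(2),'skew',-f[0].round(4),'at +-84',np.polyval(f,[84,-84]).round(2))
edges(z,Z,'now')
o=np.load('w2.npz');edges(o,cloud(o['d'],o)[...,2],'start')
"
```

```text
t 32.2 u -6.19 w -19.87 z 248.7 fu -0.7 fw -0.3
now 38 far edge at w=0 29.52 skew 0.008 at +-84 [28.85 30.2 ]
start 38 far edge at w=0 17.89 skew 0.011 at +-84 [16.96 18.82]
```

View pics/w5.png

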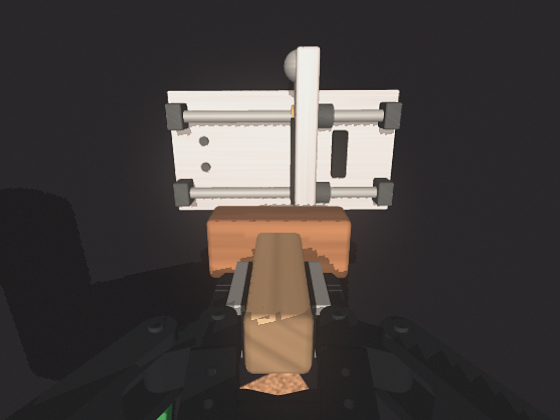

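The bar now sits with its far edge at about 29.5 mm in the jig frame (home is 30), against both collars at about (324,116) and (322,192). I'll take the mallet back.

Emit:
{"name": "arm_command", "arguments": {"turn": [[0,0,0],[0,0,0],[0,0,0],[0,0,0],[0,0,0],[0,0,0],[0,0,0],[0,0,0],[0,0,0],[0,0,0],[0,0,0],[0,0,0]], "xyz": [[-0.4,0,0],[-0.7,-0.02,0],[-0.7,-0.02,0],[-0.7,-0.02,0],[-0.7,0,0],[-0.7,0,0],[-0.7,0,0],[-0.7,0,0],[-0.7,0,0],[-0.5,0,0],[-0.31,0,0],[0,0,0]], "claw": [15,15,15,15,15,15,15,15,15,15,15,15]}}

```text
time_s: 33.45
position: [0.4819, -0.3017, 0.2486]
tool_rot: [[0.219, 0.976, -0.0], [0.976, -0.219, 0.0], [0.0, -0.0, -1.0]]
ft_force: [-0.2, 0.5, -1.9]
grip_width: 0.023
gripper_force: 79.0
```

Emit:
{"name": "arm_command", "arguments": {"turn": [[0,0,0],[0,0,0],[0,0,0],[0,0,0],[0,0,0],[0,0,0],[0,0,0],[0,0,0],[0,0,0],[0,0,0]], "xyz": [[0,0,0.3],[0,0,0.5],[0,0,0.6],[0,0,0.6],[0,0,0.6],[0,0,0.4],[0,0,0.2],[0,0,0.1],[0,0,0.1],[0,0,0]], "claw": [15,15,15,15,15,15,15,15,15,15]}}

```text
time_s: 34.45
position: [0.4822, -0.3008, 0.0791]
tool_rot: [[0.217, 0.976, 0.0], [0.976, -0.217, -0.0], [-0.0, 0.001, -1.0]]
ft_force: [0.1, 0.1, -1.6]
grip_width: 0.0235
gripper_force: 79.0
```

Emit:
{"name": "arm_command", "arguments": {"turn": [[0,0,0],[0,0,0],[0,0,0],[0,0,0],[0,0,0],[0,0,0]], "xyz": [[0,0,0.04],[0,0,0.04],[0,0,0.04],[0,0,0.04],[0,0,0.01],[0,0,0]], "claw": [15,15,15,15,15,15]}}

```text
time_s: 35.05
position: [0.4819, -0.3009, 0.0702]
tool_rot: [[0.218, 0.976, -0.0], [0.976, -0.218, 0.0], [0.0, -0.0, -1.0]]
ft_force: [0.4, 0.2, -1.6]
grip_width: 0.0231
gripper_force: 79.0
```

Emit:
{"name": "arm_command", "arguments": {"turn": [[0,0,0],[0,0,0],[0,0,0]], "xyz": [[0,0,0.01],[0,0,0.005],[0,0,0]], "claw": [15,15,15]}}

```text
time_s: 35.35
position: [0.482, -0.3009, 0.0696]
tool_rot: [[0.218, 0.976, 0.0], [0.976, -0.218, -0.0], [-0.0, 0.0, -1.0]]
ft_force: [-0.1, 0.3, -1.5]
grip_width: 0.0231
gripper_force: 79.0
```

Emit:
{"name": "arm_command", "arguments": {"turn": [[0,0,0],[0,0,0],[0,0,0]], "xyz": [[0,0,0.01],[0,0,0.005],[0,0,0]], "claw": [15,15,15]}}

```text
time_s: 35.65
position: [0.4821, -0.301, 0.0694]
tool_rot: [[0.218, 0.976, 0.001], [0.976, -0.218, -0.001], [-0.0, 0.001, -1.0]]
ft_force: [-1.0, 0.8, 5.0]
grip_width: 0.0228
gripper_force: 80.1
```

Contact with the mat. I'll open, rise, and look.

Emit:
{"name": "arm_command", "arguments": {"turn": [[0,0,0],[0,0,0],[0,0,0],[0,0,0],[0,0,0],[0,0,0],[0,0,0],[0,0,0]], "xyz": [[0,0,0],[0,0,0],[0,0,0],[0,0,0],[0,0,0],[0,0,0],[0,0,0],[0,0,0]], "claw": [26,32,45,60,80,85,85,85]}}

```text
time_s: 36.45
position: [0.482, -0.3009, 0.0688]
tool_rot: [[0.218, 0.976, -0.0], [0.976, -0.218, -0.0], [-0.0, -0.0, -1.0]]
ft_force: [-0.1, -0.5, 0.7]
grip_width: 0.0851
gripper_force: 0.0
```

Emit:
{"name": "arm_command", "arguments": {"turn": [[0,0,0],[0,0,0],[0,0,0],[0,0,0],[0,0,0],[0,0,0],[0,0,0],[0,0,0]], "xyz": [[0,0,-0.2],[0,0,-0.4],[0,0,-0.6],[0,0,-0.6],[0,0,-0.6],[0,0,-0.6],[0,0,-0.4],[0,0,0]], "claw": [85,85,85,85,85,85,85,85]}}

```text
time_s: 37.25
position: [0.4826, -0.3014, 0.2424]
tool_rot: [[0.218, 0.976, 0.005], [0.976, -0.217, -0.005], [-0.003, 0.006, -1.0]]
ft_force: [1.4, -0.5, 0.1]
grip_width: 0.085
gripper_force: 0.0
```

```bash
python3 -c "
from h import *
s=env.observe();print(s['time_s'],s['position'],s['grip_width'])
im,d,z=grab('wrist');W=cloud(d,z);Z=W[...,2];near=np.hypot(W[...,0]-.482,W[...,1]+.301)<.09
for n,a,b in(('handle',.105,.125),('head',.025,.042)): rect(W[near&(Z>a)&(Z<b)],n)
t,_,_=grab('top');cv2.imwrite('pics/end.png',cv2.resize(np.hstack([im,t]),(800,300)))"
```

```text
37.25 [ 0.48262047 -0.30143147  0.24243589] 0.08498037167086167
handle 817 c [ 482.1 -302.4] size [23.7 23.2] ang 77.0 mean [ 482.2 -301.7  109.5]
head 2022 c [ 481.6 -302.2] size [35.9 80.9] ang 77.4 mean [ 482.  -299.5   30.7]
```

View pics/end.png

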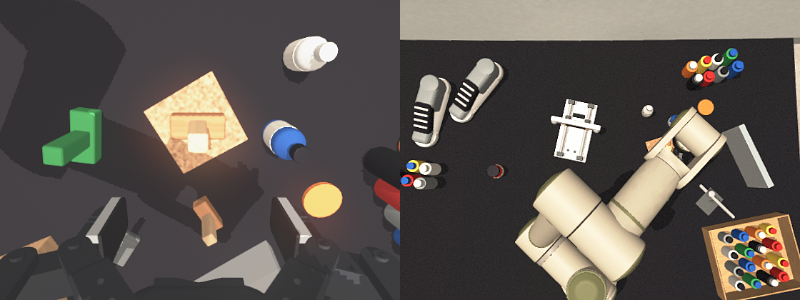

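The mallet stands upright on its mat, about 2 mm from centre. The bottles and jar look undisturbed, and the robot is clear of everything.

```bash
python3 -c "
from h import *
print(env.close_job())"
```

```text
the job is handed in; nothing more can be done
None
```

I handed the job in at about 37 s; the hand-in gave no verdict. The bar measured home against both collars, with the left end about 1 mm short by image (2.5 mm allowed). The mallet stands upright near the middle of its mat, tap forces read at most about 6 N, and the bottles and jar were not touched.

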